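# Find the full tub by its weight and set it on the scale

## Robot

A 7-joint arm with a two-finger parallel gripper is mounted at the origin on the work surface. World frame = base frame: x ahead of the robot, y to its left, z up, the work surface at z = 0. Lengths are in m, angles in degrees, forces in N, time in s.
With the tool pointing down it reaches from about 0.425 to 0.875 m from the base axis. Payload 4.7 kg.
Tool frame: the origin (TCP) lies midway between the tips of the shut fingers; the grasp point (between the pads) lies 19 mm behind it (env.grip_depth is the z of the grasp point in the tool frame, in m); z points along the fingers, y is the line along which they close (so a half turn about z gives the same grasp; the last joint's range is limited). The gripper opens to 85 mm and grips with 20 to 120 N. Pads are 22 mm wide; open, the fingers measure 114 mm over their backs; the gripper's body (76 mm by 85 mm) begins 54 mm behind the grasp point. The pads swing forward as they close: fully open they stand 13 mm farther back than shut.
Start: joints at [0.808, 18.392, -4.016, 83.108, 1.295, 78.541, -3.26], TCP at [0.65, -0, 0.231] pointing down, gripper open.
Joint ranges: [-163.93, 163.93], [-17.29, 119.83], [-79.2, 71.16], [3.27, 140.29], [-89.18, 269.18], [5.43, 117.66], [-154.24, 154.24]. Speed limits (degrees/s): [147.25, 147.25, 180, 180, 180, 180, 180].

## Interface

Orientations are given as [roll, pitch, yaw] about the fixed x, y, z axes, in that order (R = Rz(yaw) Ry(pitch) Rx(roll)).
In Python, from rig import status, imaging, env gives the robot as it stands.
- The arm moves only by the tool jog_arm, never from a script. Its argument "steps" is a list that holds one entry, the list of rows, each a list of 7 numbers: the turn, a rotation vector about the tool's x, y, z in degrees, then the shift along the tool's x, y, z in m, then the opening in per cent of the stroke, from 0 (shut) to 100 (fully open). In form: [[[rx, ry, rz, dx, dy, dz, jaw], ...]]. A call has 1 to 12 rows; each row is the pose to reach, as a shift and turn from the pose commanded when the call began, along the tool's axes at that moment; what a row does not reach only later rows make up. A row lasts 1/10 s, in which the tool goes at most 50 mm and 8.59 degrees, less where a joint would pass 70% of its speed; a pose out of reach is approached as far as the arm can. A call with a gripper value outside its range is refused whole. The fingers move at their own pace and stop on an object; the grip force is fixed at half the most. Time passes only in rows, so rows that repeat a pose let the fingers close. It gives the time, the measured TCP pose, the force, the opening and the grip force at its end, in the units of the state.
- status.read_state(): the state, without advancing time (a new reading comes with each control period).
- imaging.read_camera(name): name is "scene" or "side" or "wrist"; returns a dict with "image" (400x640x3 uint8, red, green, blue), "z_map" (400x640 float32, m along the optical axis (not along the pixel's ray), 0 where there is no reading), "intrinsics" (3x3 intrinsics, pixels), "eye" and "attitude" of the camera in the world; the wrist camera has in their place "T_tool_cam" (4x4, takes a point from camera to tool coordinates, whose origin is the TCP and whose axes are the flange's). Camera axes: x right, y up, looking along -z (the intrinsics and any distortion apply to the point x, -y, -z); pixel columns grow to the right and rows downward; lengths in m; the calibration is good to about 2 mm. A picture is of the moment at which its call begins: read the wrist's pose just before it.
- env.hand_in(): hands the job in; it is judged then, once.
The state is a dict: "clock": time; "joints": joint angles; "joint_velocities": joint speeds; "effort": joint torques, N m; "tool_pos": TCP position; "tool_rot": TCP orientation; "contact_force": force on the tool from outside, world axes, zero at the start; "torque": the same for the moment, N m; "gripper_width": opening from 0.0 (shut) to 1.0 (fully open); "finger_force": force on a finger pad.
Only numpy, scipy, OpenCV 4.12 (cv2) and the standard library are available. Lean on these libraries where they do the work, as an engineer would, in place of code of your own. Each camera call takes 0.05 s, during which the arm holds its last target. There are 200 camera calls.

## Task

One of the three identical lidded tubs on the shelf still holds the steel wheel weights and the other two are empty, which nothing outside shows. Find the full one by lifting tubs and feeling their weight, and set it down gently and upright in the middle of the scale's pan; do not let go of an empty tub on the scale. Leave the two empty tubs standing upright in the places where they stood, and leave everything else alone.

Things in the scene. Friction and masses are not known exactly. Their poses are not given: they have to be found in the camera images.
- tub_a: one of three outwardly identical closed tubs: grey plastic, black lid fixed on, 90 mm long (its x) by 60 mm wide (its y) by 75 mm tall, flat straight sides (only the lid's upper 10 mm looks 1 mm wider); grip it across the 60 mm width. Origin at the centre of its underside, z up. Which tub is full changes every time. An empty tub weighs 80 to 135 g in all, the full one 430 to 630 g (a steel block loose inside, which may slide up to 20 mm)
- tub_b: one of three outwardly identical closed tubs: grey plastic, black lid fixed on, 90 mm long (its x) by 60 mm wide (its y) by 75 mm tall, flat straight sides (only the lid's upper 10 mm looks 1 mm wider); grip it across the 60 mm width. Origin at the centre of its underside, z up. Which tub is full changes every time. An empty tub weighs 80 to 135 g in all, the full one 430 to 630 g (a steel block loose inside, which may slide up to 20 mm)
- tub_c: one of three outwardly identical closed tubs: grey plastic, black lid fixed on, 90 mm long (its x) by 60 mm wide (its y) by 75 mm tall, flat straight sides (only the lid's upper 10 mm looks 1 mm wider); grip it across the 60 mm width. Origin at the centre of its underside, z up. Which tub is full changes every time. An empty tub weighs 80 to 135 g in all, the full one 430 to 630 g (a steel block loose inside, which may slide up to 20 mm)
- scale: spring bench scale fixed to the shelf: white base 150 by 150 mm and 60 mm tall, carrying a square steel pan; origin at the centre of the base's underside
- pan_top (a point): centre of the upper face of the scale's pan, a flat steel plate 140 by 140 mm without a rim, sides parallel to the base's; unloaded it is 90 mm above the shelf; z up. It sinks with the load
- pan (a joint): how far the pan has sunk, m: 0 unloaded, stop at 0.012. It starts to sink at 0.6 N and sinks 4 mm for every further 1 N, damped, settling within half a second: an empty tub sinks it under 4 mm, the full one takes it to the stop or almost
- mug: bystander: blue ceramic mug of valve caps, 78 mm across, 88 mm tall, handle towards its +y; origin at the centre of its underside
- gauge: bystander: stainless dial tyre gauge lying flat, 170 mm long along its x, 20 mm thick, dial end (52 mm across) at its -x; origin on its underside
- squeegee: bystander: white plastic T-shaped squeegee lying flat, 180 mm long along its x, blade 200 mm wide along its y at its +x end, 18 mm thick; origin on its underside where handle meets blade
- spray_bottle: bystander: white plastic bottle, 68 mm across, 190 mm tall; origin at the centre of its underside
- wax_jar: bystander: black jar with a steel lid, 72 mm across, 55 mm tall; origin at the centre of its underside
- loose_brush: bystander: detailing brush lying flat, 180 mm long along its x; origin at the middle of its underside
Not all that is in view belongs to the job. Leave any green look-alike of the tub_a alone.

How it is judged (in metres and radians):
At the end, for the whole second after the job is handed in: The full tub stands upright (within 0.1 rad) and at rest on the pan, its centre within 35 mm of the pan's centre and the pan sunk by more than 8 mm; the other two tubs stand upright and at rest on the shelf within 50 mm of where they started (value of joint pan above 0.008 m and ((horizontal distance between tub_a and pan_top below 0.035 m and z of tub_a in the frame of pan_top between -0.006 and 0.006 m and distance of each of tub_b, tub_c from where it was at the start of the episode below 0.05 m and height (world z) of each of tub_b, tub_c below 0.008 m) or (horizontal distance between tub_b and pan_top below 0.035 m and z of tub_b in the frame of pan_top between -0.006 and 0.006 m and distance of each of tub_a, tub_c from where it was at the start of the episode below 0.05 m and height (world z) of each of tub_a, tub_c below 0.008 m) or (horizontal distance between tub_c and pan_top below 0.035 m and z of tub_c in the frame of pan_top between -0.006 and 0.006 m and distance of each of tub_a, tub_b from where it was at the start of the episode below 0.05 m and height (world z) of each of tub_a, tub_b below 0.008 m)) and angle between each of tub_a, tub_b, tub_c's own z axis and vertical below 0.1 rad and linear speed of each of tub_a, tub_b, tub_c below 0.02 m/s); the robot touches nothing.
It fails at once if an empty tub is let go on the scale (gripper withdrawn from a tub on the pan that has sunk less than 6 mm) ((horizontal distance between tub_a and pan_top below 0.09 m and z of tub_a in the frame of pan_top between -0.02 and 0.02 m and distance between the grasp point and tub_a above 0.125 m and value of joint pan below 0.006 m) or (horizontal distance between tub_b and pan_top below 0.09 m and z of tub_b in the frame of pan_top between -0.02 and 0.02 m and distance between the grasp point and tub_b above 0.125 m and value of joint pan below 0.006 m) or (horizontal distance between tub_c and pan_top below 0.09 m and z of tub_c in the frame of pan_top between -0.02 and 0.02 m and distance between the grasp point and tub_c above 0.125 m and value of joint pan below 0.006 m)).
It fails at once if the scale is struck or pressed with more than 25 N (contact force between scale and anything else above 25 N).
It fails at once if a tub is tipped by more than 0.6 rad (angle between any of tub_a, tub_b, tub_c's own z axis and vertical above 0.6 rad).
It fails at once if another thing is moved by more than 30 mm (distance of any of mug, gauge, squeegee, spray_bottle, wax_jar, loose_brush from where it was at the start of the episode above 0.03 m).
It also fails if it takes over 70 s, if anything falls off the work surface, if the arm or the gripper's body presses on something with over 40 N, if the wrist force passes 120 N, or if a joint passes its speed limit or range.

## Working session

There is one attempt and no reset: what is moved stays moved. The work goes in short steps, Python scripts to look and compute and a tool call to move; the robot and the scene stay as the last step left them, time stands still between calls to the robot, and variables do not carry over. Pictures are saved under pics/ and viewed, at most 10 in all, crops included, and the job is handed in when it is done.

Besides the shell and the picture viewer there is one more tool, called after "Call:" by a JSON object that holds its "name" and its "arguments", one argument or row to a line. jog_arm: Moves the arm, as the interface text tells. Its arguments: {"type":"object","properties":{"steps":{"type":"array","items":{"type":"array","items":{"type":"array","items":{"type":"number"}}}}},"required":["steps"]}

```bash
mkdir -p pics
cat > h.py <<'E'
import numpy as np, cv2
from scipy.spatial.transform import Rotation as R
from rig import status, imaging, env
def cloud(n):
    s=status.read_state(); c=imaging.read_camera(n); z=c["z_map"]; K=np.array(c["intrinsics"])
    v,u=np.mgrid[:z.shape[0],:z.shape[1]]
    P=np.stack([(u-K[0,2])/K[0,0]*z,-(v-K[1,2])/K[1,1]*z,-z],-1)
    if "eye" in c:
        A=np.array(c["attitude"]); A=A if A.shape==(3,3) else R.from_euler('xyz',A,degrees=True).as_matrix()
        W=P@A.T+np.array(c["eye"])
    else:
        T=np.array(c["T_tool_cam"]); W=P@T[:3,:3].T+T[:3,3]
        W=W@R.from_euler('xyz',s["tool_rot"],degrees=True).as_matrix().T+np.array(s["tool_pos"])
    W[z==0]=np.nan
    return c["image"],W,c
E
python3 - <<'E'
from h import *
print(status.read_state())
for n in("scene","side"):
    im,W,c=cloud(n); cv2.imwrite(f"pics/{n}.png",im[...,::-1]); print(n,c.get("eye"),c.get("attitude"),[k for k in c])
    np.save(n+".npy",W)
    print(np.nanpercentile(W.reshape(-1,3),[1,50,99],axis=0))
E
```

```text
{'clock': 0.0, 'joints': array([ 0.80928532, 18.43962864, -4.01925666, 83.17499579,  1.29425683,
       78.54089123, -3.26013414]), 'joint_velocities': array([ 0.15916204, -0.03487635, -0.02532845, -0.01362987,  0.10081014,
        0.0416605 , -0.05537618]), 'effort': array([-1.25131752e-03, -4.93579853e+01, -3.82724963e-01, -3.14334905e+01,
        1.30020955e-02,  1.12603378e-02,  4.26072404e-06]), 'tool_pos': array([ 6.49459328e-01, -2.13339002e-05,  2.30216735e-01]), 'tool_rot': array([-1.79889704e+02,  3.86126467e-03,  9.00037227e+01]), 'contact_force': array([ 0.10028902, -0.8018864 ,  0.38430722]), 'torque': array([ 0.01466541, -0.03478249, -0.02961814]), 'finger_force': 0.0, 'gripper_width': 0.9970439291737148}
scene [1.37608192 0.26382651 0.82742728] [ 49.71956563  -0.39759418 104.43136653] ['image', 'z_map', 'intrinsics', 'eye', 'attitude']
[[-2.06554933e+00 -2.48954775e+00 -7.53707945e-01]
 [ 4.47628568e-01  2.63226644e-02  8.54148263e-04]
 [ 9.47131358e-01  1.58765620e+00  5.71452787e-01]]
side [0.2639053  0.64814473 0.8174312 ] [ 4.28693896e+01  1.27424753e-01 -1.56814634e+02] ['image', 'z_map', 'intrinsics', 'eye', 'attitude']
[[-1.65559476e-01 -2.48036651e+00 -7.45194093e-01]
 [ 5.46326368e-01  2.97253923e-02  1.61331159e-04]
 [ 1.57146298e+00  5.83624242e-01  5.42187305e-01]]
```

View pics/scene.png

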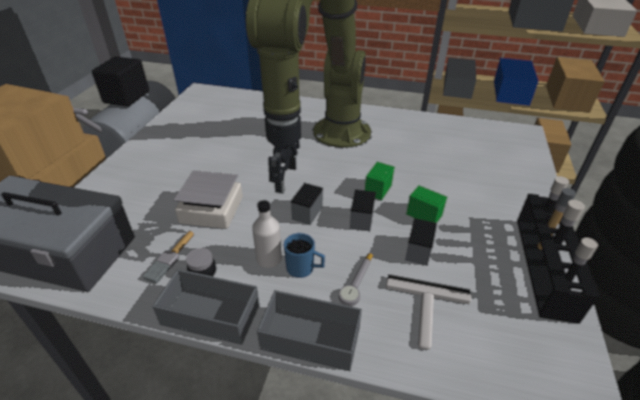

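View pics/side.png

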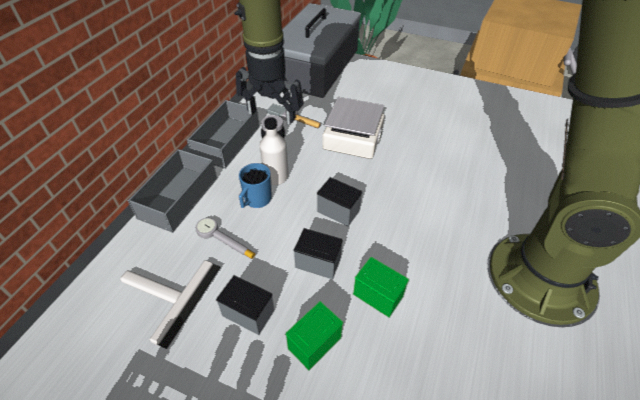

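In the scene picture, three grey tubs with black lids are at px (307,203), (363,210) and (421,241); in the side picture they are at (340,200), (318,252) and (246,303). The candidates I rule out are the green look-alikes at scene (380,180) and (427,205), the grey open bins at (208,305) and (310,328), the grey toolbox at (60,235), and the dark jar at (202,262). The scale is at scene (210,197) and side (353,127). Next I'll measure the lids and the pan.

```bash
cat > m.py <<'E'
from h import *
def tops(n,zlo,zhi,amin=150):
    im,W,_=cloud(n)
    m=((W[...,2]>zlo)&(W[...,2]<zhi)&(W[...,0]>.2)&(W[...,0]<1)&(abs(W[...,1])<.6)).astype(np.uint8)
    k,l,st,ce=cv2.connectedComponentsWithStats(m)
    for i in range(1,k):
        if st[i,4]<amin: continue
        P=W[l==i]; r=cv2.minAreaRect((P[:,:2]*1000).astype(np.float32))
        print(n,ce[i].round(),st[i,4],"rect mm",np.round(r[0],1),np.round(r[1],1),round(r[2],1),"z",P[:,2].mean().round(4),"rgb",im[l==i].mean(0).round())
if __name__=="__main__":
    for n in("scene","side"):
        tops(n,.069,.082); tops(n,.083,.098)
    im,_,_=cloud("side"); cv2.imwrite("pics/crop.png",cv2.resize(im[100:350,200:420,::-1],None,fx=2.4,fy=2.4))
E
python3 m.py
```

```text
scene [380. 172.] 401 rect mm [318.1 187. ] [63.1 96.5] 76.6 z 0.0756 rgb [ 36. 111.  55.]
scene [307. 194.] 485 rect mm [480.4   0.6] [64.2 95.5] 81.5 z 0.0755 rgb [37. 38. 39.]
scene [429. 196.] 498 rect mm [400.9 336.6] [92.2 66.8] 67.9 z 0.0757 rgb [ 35. 109.  54.]
scene [363. 201.] 499 rect mm [467.7 161.2] [94.9 62.1] 3.7 z 0.0755 rgb [33. 35. 35.]
scene [ 80. 255.] 468 rect mm [ 840.2 -466.6] [129.3 260.6] 49.9 z 0.0756 rgb [52. 53. 56.]
scene [423. 232.] 633 rect mm [552.2 331.5] [62.2 96.2] 85.8 z 0.0755 rgb [34. 35. 36.]
scene [299. 244.] 278 rect mm [679.2  35.6] [57.3 58.4] 62.3 z 0.0741 rgb [32. 42. 52.]
scene [223. 299.] 354 rect mm [ 878.8 -112.3] [188.  111.8] 89.7 z 0.0709 rgb [84. 86. 89.]
scene [311. 322.] 581 rect mm [878.9 121. ] [111.8 199.7] 0.2 z 0.0709 rgb [86. 88. 91.]
scene [207. 188.] 1561 rect mm [ 541.6 -276.9] [144.9 141.6] 5.6 z 0.0911 rgb [119. 117. 121.]
scene [ 93. 247.] 420 rect mm [ 809.6 -432.5] [ 60.8 211.4] 73.7 z 0.0906 rgb [55. 56. 59.]
scene [299. 245.] 224 rect mm [689.8  40.7] [76.4 75.9] 16.0 z 0.0874 rgb [ 64.  83. 102.]
side [314.  72.]
[... 180 characters left out ...]
74 rect mm [479.4  -0.7] [64.5 91.5] 81.9 z 0.0743 rgb [32. 32. 35.]
side [319. 245.] 1042 rect mm [467.1 160.4] [91.3 63.5] 3.0 z 0.0743 rgb [33. 32. 35.]
side [382. 279.] 1260 rect mm [317.7 186.4] [63.8 91.9] 75.6 z 0.0744 rgb [  7. 145.  52.]
side [244. 297.] 1379 rect mm [552.8 330.5] [63.5 93.5] 86.9 z 0.0742 rgb [31. 31. 33.]
side [314. 328.] 1618 rect mm [401.2 335.2] [91.8 62.4] 68.2 z 0.0743 rgb [  6. 142.  50.]
side [314.  67.] 233 rect mm [ 726.1 -480. ] [210.9 103.9] 50.5 z 0.0906 rgb [57. 58. 62.]
side [355. 116.] 1568 rect mm [ 540.5 -278.2] [139.6 144.7] 5.9 z 0.0898 rgb [156. 154. 158.]
side [254. 174.] 183 rect mm [687.8  38.5] [75.5 77.9] 27.7 z 0.0867 rgb [ 74. 112. 146.]
```

View pics/crop.png

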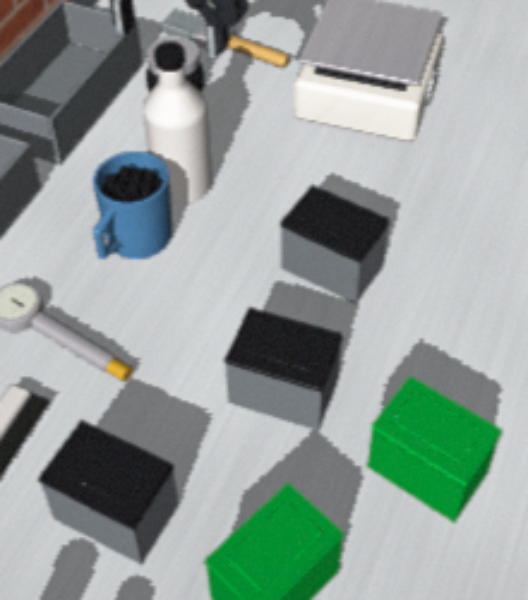

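The crop confirms three grey tubs with black lids, and the two green ones are separate. The tub centres are A (0.480, 0.000) with its width axis at 81.7°, B (0.467, 0.161) at 93.3°, and C (0.5525, 0.331) at 86.3°. The pan centre is (0.541, -0.2775) at 5.7°. I'll start above A.

Call:
{"name": "jog_arm", "arguments": {
  "steps": [
    [[0,0,-20,0,-0.05,0,100],[0,0,-40,0,-0.1,0,100],[0,0,-60,0,-0.15,0,100],[0,0,-81.7,0,-0.17,0,100],[0,0,-81.7,0,-0.17,0,100],[0,0,-81.7,0,-0.17,0,100],[0,0,-81.7,0,-0.17,0,100],[0,0,-81.7,0,-0.17,0,100],[0,0,-81.7,0,-0.17,0.03,100],[0,0,-81.7,0,-0.17,0.06,100],[0,0,-81.7,0,-0.17,0.08,100],[0,0,-81.7,0,-0.17,0.08,100]]
  ]
}}

```text
clock: 1.55
tool_pos: [0.4777, -0.0001, 0.1486]
tool_rot: [-179.9, -0.3, 171.7]
contact_force: [0.8, -0.1, 0.1]
gripper_width: 1.0
finger_force: 0.0
```

```bash
cat > w.py <<'E'
from h import *
s=status.read_state(); print({k:np.round(s[k],4) for k in("clock","tool_pos","tool_rot","contact_force","torque","joints")})
from m import tops
tops("wrist",.069,.082); tops("wrist",.05,.2)
E
python3 w.py
```

```text
{'clock': np.float64(1.55), 'tool_pos': array([ 4.777e-01, -1.000e-04,  1.486e-01]), 'tool_rot': array([-179.9439,   -0.3207,  171.7007]), 'contact_force': array([ 0.8393, -0.0946,  0.1263]), 'torque': array([-0.0469,  0.0065,  0.0323]), 'joints': array([  3.397 ,   1.4812,  -6.6459, 112.5183,   0.177 ,  66.336 ,
        78.3822])}
wrist [565. 159.] 13873 rect mm [468.1 160.6] [91.9 62.9] 3.5 z 0.0741 rgb [35. 36. 40.]
wrist [324. 212.] 11790 rect mm [480.7   0.6] [62.2 91.8] 81.0 z 0.0744 rgb [28. 29. 33.]
wrist [557. 157.] 15377 rect mm [468.1 160.6] [91.6 63.2] 3.3 z 0.0725 rgb [34. 35. 39.]
wrist [324. 208.] 11780 rect mm [480.6   0.6] [62.6 91.8] 81.1 z 0.0743 rgb [29. 29. 33.]
wrist [ 32. 282.] 7396 rect mm [ 504.9 -225.4] [87.1 41.8] 5.4 z 0.0688 rgb [114. 113. 115.]
wrist [198. 288.] 2890 rect mm [470.4 -42.5] [22.9 14.6] 28.7 z 0.1838 rgb [40. 42. 45.]
wrist [449. 288.] 2892 rect mm [483.   44.9] [14.8 22.7] 43.3 z 0.1836 rgb [33. 35. 38.]
```

Call:
{"name": "jog_arm", "arguments": {
  "steps": [
    [[0,0,0,-0.003,0,0.03,100],[0,0,0,-0.003,0,0.06,100],[0,0,0,-0.003,0,0.09,100],[0,0,0,-0.003,0,0.115,100],[0,0,0,-0.003,0,0.115,100],[0,0,0,-0.003,0,0.115,100],[0,0,0,-0.003,0,0.115,0],[0,0,0,-0.003,0,0.115,0],[0,0,0,-0.003,0,0.115,0],[0,0,0,-0.003,0,0.115,0],[0,0,0,-0.003,0,0.115,0],[0,0,0,-0.003,0,0.115,0]]
  ]
}}

```text
clock: 2.85
tool_pos: [0.485, -0.0005, 0.0386]
tool_rot: [180.0, 0.2, 171.7]
contact_force: [-0.0, 0.2, 6.6]
gripper_width: 0.691
finger_force: 65.6
```

Call:
{"name": "jog_arm", "arguments": {
  "steps": [
    [[0,0,0,0,0,0,0],[0,0,0,0,0,-0.01,0],[0,0,0,0,0,-0.02,0],[0,0,0,0,0,-0.03,0],[0,0,0,0,0,-0.04,0],[0,0,0,0,0,-0.04,0],[0,0,0,0,0,-0.04,0],[0,0,0,0,0,-0.04,0],[0,0,0,0,0,-0.04,0],[0,0,0,0,0,-0.04,0]]
  ]
}}

```text
clock: 3.85
tool_pos: [0.4827, -0.0004, 0.0759]
tool_rot: [-180.0, -0.0, 171.7]
contact_force: [-0.3, 0.2, -1.6]
gripper_width: 0.691
finger_force: 64.6
```

Run:
```python
from h import *
for i in range(4):
    s=status.read_state(); imaging.read_camera("wrist"); print({k:np.round(s[k],3) for k in("clock","tool_pos","contact_force","torque","effort","gripper_width","finger_force")})
```

```text
{'clock': np.float64(3.85), 'tool_pos': array([ 0.483, -0.   ,  0.076]), 'contact_force': array([-0.283,  0.199, -1.58 ]), 'torque': array([-0.014,  0.021,  0.048]), 'effort': array([ 2.0000e-03, -3.3955e+01, -2.7000e-01, -2.7481e+01,  1.1000e-02,
        1.0000e-02, -0.0000e+00]), 'gripper_width': np.float64(0.691), 'finger_force': np.float64(64.616)}
{'clock': np.float64(3.9), 'tool_pos': array([ 0.483, -0.   ,  0.076]), 'contact_force': array([-0.218,  0.209, -1.086]), 'torque': array([ 0.005,  0.049, -0.022]), 'effort': array([ 1.0000e-03, -3.3920e+01, -2.7100e-01, -2.7467e+01,  1.1000e-02,
        1.0000e-02, -0.0000e+00]), 'gripper_width': np.float64(0.688), 'finger_force': np.float64(64.615)}
{'clock': np.float64(3.95), 'tool_pos': array([ 0.483, -0.   ,  0.076]), 'contact_force': array([ 0.357,  0.33 , -1.078]), 'torque': array([ 0.05 , -0.023,  0.014]), 'effort': array([ 0.0000e+00, -3.3897e+01, -2.7100e-01, -2.7463e+01,  1.1000e-02,
        1.0000e-02, -0.0000e+00]), 'gripper_width': np.float64(0.695), 'finger_force': np.float64(64.616)}
{'clock': np.float64(4.0), 'tool_pos': array([ 0.483, -0.   ,  0.076]), 'contact_force': array([ 0.383,  0.473, -2.183]), 'torque': array([0.026, 0.071, 0.041]), 'effort': array([ 0.0000e+00, -3.3882e+01, -2.7000e-01, -2.7464e+01,  1.1000e-02,
        9.0000e-03, -0.0000e+00]), 'gripper_width': np.float64(0.691), 'finger_force': np.float64(64.616)}
```

Lifted, A feels like about 1.4 N, so it is empty. I'll set it back, let go, and rise.

Call:
{"name": "jog_arm", "arguments": {
  "steps": [
    [[0,0,0,0,0,0.015,0],[0,0,0,0,0,0.028,0],[0,0,0,0,0,0.035,0],[0,0,0,0,0,0.037,0],[0,0,0,0,0,0.037,0],[0,0,0,0,0,0.037,100],[0,0,0,0,0,0.037,100],[0,0,0,0,0,0.037,100],[0,0,0,0,0,0.037,100],[0,0,0,0,0,-0.01,100],[0,0,0,0,0,-0.05,100],[0,0,0,0,0,-0.08,100]]
  ]
}}

```text
clock: 5.25
tool_pos: [0.4838, -0.0004, 0.159]
tool_rot: [180.0, 0.2, 171.7]
contact_force: [0.6, -0.0, 0.4]
gripper_width: 1.001
finger_force: 0.0
```

```bash
python3 w.py | grep -v "scene"
```

```text
{'clock': np.float64(5.25), 'tool_pos': array([ 4.838e-01, -4.000e-04,  1.590e-01]), 'tool_rot': array([1.799769e+02, 1.587000e-01, 1.717037e+02]), 'contact_force': array([ 0.5925, -0.0114,  0.3665]), 'torque': array([-0.0343, -0.0321, -0.0331]), 'joints': array([  3.4861,   1.3062,  -6.6632, 111.4304,   0.1742,  67.1122,
        78.4611])}
wrist [556. 147.] 12958 rect mm [468.2 160.5] [92. 63.] 3.3 z 0.0741 rgb [35. 36. 40.]
wrist [323. 196.] 11132 rect mm [479.    0.9] [62.3 91.5] 81.1 z 0.0744 rgb [29. 29. 33.]
wrist [546. 141.] 14013 rect mm [468.2 160.7] [91.8 63.3] 3.3 z 0.0726 rgb [35. 36. 39.]
wrist [322. 189.] 10894 rect mm [479.1   0.9] [62.5 91.8] 81.0 z 0.0744 rgb [29. 29. 33.]
wrist [ 39. 274.] 9930 rect mm [ 514.7 -230.4] [108.1  62.7] 0.6 z 0.0724 rgb [123. 122. 126.]
wrist [205. 281.] 1675 rect mm [477.6 -42.9] [22.9 14.4] 28.9 z 0.1902 rgb [42. 43. 46.]
wrist [442. 281.] 1686 rect mm [490.3  44.6] [14.6 22.7] 43.7 z 0.1903 rgb [33. 35. 37.]
```

A is back where it stood. Next is B.

Call:
{"name": "jog_arm", "arguments": {
  "steps": [
    [[0,0,-6,0.01,0.04,0,100],[0,0,-11.6,0.02,0.08,0,100],[0,0,-11.6,0.03,0.12,0,100],[0,0,-11.6,0.038,0.157,0,100],[0,0,-11.6,0.038,0.157,0,100],[0,0,-11.6,0.038,0.157,0,100],[0,0,-11.6,0.038,0.157,0.03,100],[0,0,-11.6,0.038,0.157,0.06,100],[0,0,-11.6,0.038,0.157,0.09,100],[0,0,-11.6,0.038,0.157,0.115,100],[0,0,-11.6,0.038,0.157,0.122,100],[0,0,-11.6,0.038,0.157,0.122,100]]
  ]
}}

```text
clock: 6.55
tool_pos: [0.4673, 0.1588, 0.0332]
tool_rot: [-179.9, -0.2, -176.8]
contact_force: [0.6, -0.4, 0.0]
gripper_width: 1.002
finger_force: 0.0
```

Call:
{"name": "jog_arm", "arguments": {
  "steps": [
    [[0,0,0,0,0,0,0],[0,0,0,0,0,0,0],[0,0,0,0,0,0,0],[0,0,0,0,0,0,0],[0,0,0,0,0,0,0],[0,0,0,0,0,0,0],[0,0,0,0,0,0,0],[0,0,0,0,0,-0.01,0],[0,0,0,0,0,-0.02,0],[0,0,0,0,0,-0.03,0],[0,0,0,0,0,-0.04,0],[0,0,0,0,0,-0.04,0]]
  ]
}}

```text
clock: 7.75
tool_pos: [0.4693, 0.1609, 0.0761]
tool_rot: [180.0, 0.2, -176.7]
contact_force: [0.8, 1.1, -5.2]
gripper_width: 0.694
finger_force: 66.5
```

```bash
cat > f.py <<'E'
from h import *
for i in range(8):
    imaging.read_camera("wrist")
    s=status.read_state(); print([np.round(s[k],3).tolist() for k in("clock","tool_pos","tool_rot","contact_force","torque","gripper_width")])
E
python3 f.py
```

```text
[7.8, [0.469, 0.161, 0.075], [179.979, 0.118, -176.698], [-0.04, -0.146, -5.062], [-0.013, 0.027, -0.037], 0.693]
[7.85, [0.468, 0.16, 0.075], [-180.0, 0.034, -176.694], [-0.652, 0.256, -5.935], [0.002, 0.032, 0.02], 0.695]
[7.9, [0.468, 0.16, 0.074], [-179.988, -0.023, -176.701], [0.044, -0.939, -5.192], [-0.016, -0.017, 0.019], 0.692]
[7.95, [0.468, 0.16, 0.074], [-179.983, -0.053, -176.698], [0.401, -0.155, -5.805], [-0.025, -0.019, 0.009], 0.693]
[8.0, [0.468, 0.16, 0.074], [-179.981, -0.064, -176.699], [1.215, 0.469, -5.9], [0.033, -0.01, 0.034], 0.692]
[8.05, [0.468, 0.16, 0.074], [-179.983, -0.068, -176.698], [0.226, 0.528, -5.293], [-0.026, -0.037, -0.005], 0.696]
[8.1, [0.468, 0.16, 0.074], [-179.985, -0.056, -176.7], [-0.136, 0.096, -4.717], [0.035, 0.031, 0.001], 0.697]
[8.15, [0.468, 0.16, 0.074], [-179.988, -0.047, -176.7], [0.401, 0.025, -6.111], [0.038, -0.015, -0.017], 0.694]
```

B feels like about 5.5 N (around 560 g), so it is the full one. I'll lift it and carry it over to the scale, 0.442 m along the tool's -y.

Call:
{"name": "jog_arm", "arguments": {
  "steps": [
    [[0,0,0,0,0,-0.02,0],[0,0,0,0,0,-0.045,0],[0,0,0,0,0,-0.07,0],[0,0,0,0,0,-0.095,0],[0,0,0,0,0,-0.11,0],[0,0,0,-0.001,-0.01,-0.11,0],[0,0,0,-0.003,-0.03,-0.11,0],[0,0,0,-0.006,-0.055,-0.11,0],[0,0,0,-0.009,-0.08,-0.11,0],[0,0,0,-0.012,-0.11,-0.11,0],[0,0,0,-0.015,-0.14,-0.11,0],[0,0,0,-0.018,-0.17,-0.11,0]]
  ]
}}

```text
clock: 9.35
tool_pos: [0.4948, -0.0105, 0.1826]
tool_rot: [-180.0, -0.1, -176.7]
contact_force: [0.3, 1.1, -5.1]
gripper_width: 0.694
finger_force: 67.5
```

Call:
{"name": "jog_arm", "arguments": {
  "steps": [
    [[0,0,0,-0.003,-0.03,0,0],[0,0,0,-0.007,-0.06,0,0],[0,0,0,-0.01,-0.09,0,0],[0,0,0,-0.013,-0.12,0,0],[0,0,0,-0.016,-0.15,0,0],[0,0,0,-0.02,-0.18,0,0],[0,0,-1,-0.023,-0.21,0,0],[0,0,-2,-0.026,-0.235,0,0],[0,0,-2.4,-0.028,-0.255,0,0],[0,0,-2.4,-0.03,-0.267,0,0],[0,0,-2.4,-0.03,-0.2715,0,0],[0,0,-2.4,-0.03,-0.2715,0,0]]
  ]
}}

```text
clock: 10.55
tool_pos: [0.5408, -0.2776, 0.1834]
tool_rot: [179.9, -0.1, -174.3]
contact_force: [0.5, 0.9, -5.8]
gripper_width: 0.699
finger_force: 67.3
```

```bash
python3 f.py|tail -2
python3 - <<'E'
from h import *
im,_,_=cloud("side"); cv2.imwrite("pics/s2.png",im[...,::-1])
from m import tops
for n in("scene","side","wrist"): tops(n,.083,.098); tops(n,.205,.24,100)
E
```

```text
[10.9, [0.542, -0.277, 0.185], [179.997, 0.023, -174.23], [-0.92, -0.702, -5.265], [-0.014, -0.02, 0.053], 0.69]
[10.95, [0.542, -0.277, 0.185], [-179.997, 0.021, -174.247], [0.094, -0.574, -5.857], [-0.013, 0.05, 0.045], 0.694]
scene [208. 189.] 1389 rect mm [ 540.4 -277.4] [146.7 141.4] 6.0 z 0.091 rgb [113. 111. 115.]
scene [ 93. 247.] 408 rect mm [ 809.4 -432.7] [ 56.7 211.2] 74.3 z 0.0906 rgb [58. 59. 62.]
scene [299. 245.] 209 rect mm [688.8  40.4] [76.8 75.9] 16.0 z 0.0875 rgb [ 65.  85. 104.]
scene [197. 150.] 652 rect mm [ 553.  -277.4] [102.6  83. ] 61.8 z 0.2224 rgb [36. 37. 39.]
side [306.  67.] 294 rect mm [ 755.5 -467.5] [259.2 128. ] 40.1 z 0.0905 rgb [71. 72. 76.]
side [355. 117.] 1432 rect mm [ 540.5 -279.2] [139.6 148.4] 5.8 z 0.0898 rgb [150. 147. 151.]
side [254. 174.] 186 rect mm [688.4  38.5] [76.5 77.8] 45.3 z 0.0865 rgb [ 72. 109. 142.]
side [360.  77.] 526 rect mm [ 538.  -268.2] [ 92.3 100.8] 6.4 z 0.2195 rgb [48. 50. 52.]
wrist [320. 133.] 10594 rect mm [ 527.4 -279. ] [109.9 140.6] 5.7 z 0.0899 rgb [177. 177. 190.]
wrist [ 18. 358.] 502 rect mm [ 699.1 -518.3] [ 3.3 35.9] 0.4 z 0.0901 rgb [46. 48. 53.]
wrist [324. 262.] 37064 rect mm [ 527.9 -278.1] [89.5 89.7] 50.6 z 0.2235 rgb [33. 34. 38.]
```

View pics/s2.png

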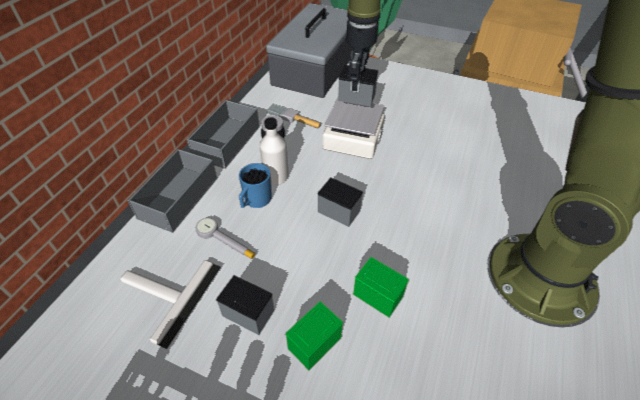

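The full tub (side px 357,88) hangs level over the pan (355,117), with its underside about 60 mm above the plate. I'll lower it slowly.

Call:
{"name": "jog_arm", "arguments": {
  "steps": [
    [[0,0,0,0,0,0.01,0],[0,0,0,0,0,0.025,0],[0,0,0,0,0,0.038,0],[0,0,0,0,0,0.047,0],[0,0,0,0,0,0.052,0],[0,0,0,0,0,0.055,0],[0,0,0,0,0,0.057,0],[0,0,0,0,0,0.059,0],[0,0,0,0,0,0.061,0],[0,0,0,0,0,0.062,0],[0,0,0,0,0,0.063,0],[0,0,0,0,0,0.063,0]]
  ]
}}

```text
clock: 12.5
tool_pos: [0.5417, -0.2778, 0.1216]
tool_rot: [-180.0, 0.1, -174.3]
contact_force: [-0.4, 0.1, -4.1]
gripper_width: 0.696
finger_force: 67.5
```

```bash
python3 f.py
```

```text
[12.55, [0.542, -0.278, 0.122], [-179.967, 0.052, -174.302], [0.438, -0.187, -3.359], [-0.022, -0.113, -0.055], 0.692]
[12.6, [0.542, -0.278, 0.122], [-179.971, 0.047, -174.302], [-0.105, -0.937, -3.431], [-0.034, -0.141, -0.036], 0.696]
[12.65, [0.542, -0.278, 0.122], [-179.971, 0.047, -174.301], [-0.674, 0.148, -3.489], [-0.031, -0.167, -0.063], 0.694]
[12.7, [0.542, -0.278, 0.122], [-179.972, 0.047, -174.305], [0.82, 0.088, -4.13], [-0.042, -0.203, 0.0], 0.695]
[12.75, [0.542, -0.278, 0.122], [-179.973, 0.046, -174.304], [0.997, -0.81, -4.153], [-0.077, -0.212, -0.053], 0.692]
[12.8, [0.542, -0.278, 0.122], [-179.97, 0.047, -174.304], [0.918, -0.534, -3.445], [-0.092, -0.248, -0.017], 0.689]
[12.85, [0.542, -0.278, 0.122], [-179.972, 0.045, -174.304], [0.575, -1.257, -4.532], [-0.118, -0.231, -0.019], 0.691]
[12.9, [0.542, -0.278, 0.122], [-179.975, 0.041, -174.304], [0.055, 0.738, -4.129], [-0.149, -0.276, -0.016], 0.695]
```

The pan now takes about 1.7 N, so it has sunk about 4 mm. I'll follow it down to the stop.

Call:
{"name": "jog_arm", "arguments": {
  "steps": [
    [[0,0,0,0,0,0.001,0],[0,0,0,0,0,0.002,0],[0,0,0,0,0,0.003,0],[0,0,0,0,0,0.004,0],[0,0,0,0,0,0.005,0],[0,0,0,0,0,0.006,0],[0,0,0,0,0,0.007,0],[0,0,0,0,0,0.0075,0],[0,0,0,0,0,0.0075,0],[0,0,0,0,0,0.0075,0]]
  ]
}}

```text
clock: 13.9
tool_pos: [0.5416, -0.2778, 0.1141]
tool_rot: [-180.0, 0.0, -174.3]
contact_force: [0.6, 0.0, -0.6]
gripper_width: 0.693
finger_force: 68.0
```

```bash
python3 f.py
python3 - <<'E'
from m import tops
for n in("scene","side","wrist"): tops(n,.072,.098)
E
```

```text
[13.95, [0.542, -0.278, 0.114], [-179.973, 0.04, -174.299], [0.389, -0.98, -1.016], [-0.221, -0.463, -0.073], 0.694]
[14.0, [0.542, -0.278, 0.114], [-179.972, 0.04, -174.301], [1.623, -1.032, -0.856], [-0.182, -0.376, -0.074], 0.692]
[14.05, [0.542, -0.278, 0.114], [-179.976, 0.037, -174.302], [2.171, -1.928, -0.452], [-0.197, -0.46, -0.079], 0.697]
[14.1, [0.542, -0.278, 0.114], [-179.977, 0.036, -174.303], [1.091, -1.298, -0.311], [-0.222, -0.448, -0.087], 0.697]
[14.15, [0.542, -0.278, 0.114], [-179.976, 0.036, -174.298], [1.736, -1.555, -0.363], [-0.223, -0.476, -0.09], 0.697]
[14.2, [0.542, -0.278, 0.114], [-179.976, 0.033, -174.298], [1.978, -1.428, -0.373], [-0.267, -0.532, -0.029], 0.694]
[14.25, [0.542, -0.278, 0.114], [-179.976, 0.034, -174.3], [1.613, -2.916, 0.502], [-0.311, -0.483, -0.01], 0.691]
[14.3, [0.542, -0.278, 0.114], [-179.975, 0.037, -174.298], [1.83, -1.643, -1.313], [-0.297, -0.515, -0.006], 0.693]
scene [380. 171.] 373 rect mm [319.  187.3] [62.5 96. ] 77.4 z 0.0761 rgb [ 35. 111.  54.]
scene [209. 195.] 1013 rect mm [ 543.3 -277.2] [142.5 142.2] 5.7 z 0.08
[... 589 characters left out ...]
[ 757.  -467.9] [258.5 131.1] 38.7 z 0.0851 rgb [72. 73. 77.]
side [355. 124.] 1015 rect mm [ 540.8 -278.9] [140.3 145.8] 6.0 z 0.0798 rgb [145. 143. 147.]
side [260. 172.] 739 rect mm [686.7  13. ] [157.4  76. ] 87.5 z 0.0822 rgb [ 91. 111. 129.]
side [340. 192.] 688 rect mm [478.   -0.7] [62.7 91.2] 82.3 z 0.0747 rgb [31. 31. 33.]
side [382. 278.] 1147 rect mm [317.4 185.8] [63.7 91.1] 77.2 z 0.0747 rgb [  7. 141.  50.]
side [244. 296.] 1247 rect mm [552.9 329.8] [61.3 91.1] 85.9 z 0.0746 rgb [30. 29. 32.]
side [314. 328.] 1490 rect mm [401.2 334.9] [91.7 61.7] 68.0 z 0.0746 rgb [  6. 139.  49.]
wrist [321. 155.] 21776 rect mm [ 521.  -279.4] [ 98.6 140.6] 6.1 z 0.0781 rgb [167. 167. 179.]
```

The pan has sunk about 11 mm and carries nearly all the weight. I'll open the fingers and rise.

Call:
{"name": "jog_arm", "arguments": {
  "steps": [
    [[0,0,0,0,0,0.001,100],[0,0,0,0,0,0.001,100],[0,0,0,0,0,0.001,100],[0,0,0,0,0,0.001,100],[0,0,0,0,0,0.001,100],[0,0,0,0,0,0.001,100],[0,0,0,0,0,-0.01,100],[0,0,0,0,0,-0.03,100],[0,0,0,0,0,-0.06,100],[0,0,0,0,0,-0.1,100],[0,0,0,0,0,-0.13,100],[0,0,0,0,0,-0.13,100]]
  ]
}}

```text
clock: 15.65
tool_pos: [0.5439, -0.2789, 0.2506]
tool_rot: [-179.7, 0.5, -174.3]
contact_force: [-0.8, -0.8, 1.5]
gripper_width: 0.996
finger_force: 0.0
```

Run:
```python
from h import *
from m import tops
for n in("side","wrist"): tops(n,.07,.098); tops(n,.14,.17,300)
im,_,_=cloud("scene"); cv2.imwrite("pics/s3.png",im[...,::-1])
```

```text
side [306.  69.] 565 rect mm [ 756.1 -466.9] [259.7 131.7] 39.0 z 0.0838 rgb [70. 71. 76.]
side [355. 124.] 1009 rect mm [ 540.4 -278.5] [139.4 143.8] 5.7 z 0.0796 rgb [144. 143. 147.]
side [259. 172.] 824 rect mm [687.5  17. ] [170.8  78.5] 87.4 z 0.0811 rgb [ 88. 108. 126.]
side [340. 192.] 748 rect mm [4.782e+02 3.000e-01] [63.6 91.9] 80.3 z 0.0745 rgb [31. 31. 33.]
side [382. 278.] 1233 rect mm [317.2 185.8] [63.3 91.4] 76.4 z 0.0744 rgb [  7. 140.  50.]
side [244. 297.] 1362 rect mm [552.5 330.1] [61.9 92.9] 85.6 z 0.0743 rgb [30. 29. 32.]
side [314. 328.] 1589 rect mm [400.7 334.8] [92.  63.1] 67.3 z 0.0744 rgb [  6. 138.  48.]
side [306.  41.] 1791 rect mm [ 795.7 -512.2] [174.9 201.7] 89.9 z 0.1493 rgb [119. 124. 129.]
side [357.  98.] 559 rect mm [ 538.9 -279.5] [91.  69.7] 5.3 z 0.1512 rgb [39. 39. 41.]
wrist [617. 149.] 4347 rect mm [479.5  -0.7] [62.  91.8] 81.6 z 0.074 rgb [51. 52. 57.]
wrist [323. 163.] 11835 rect mm [ 541.8 -277.6] [138.6 140.5] 5.7 z 0.0779 rgb [128. 128. 138.]
wrist [ 55. 308.] 1716 rect mm [ 699.1 -534.4] [  3.  129.8] 0.0 z 0.0824 rgb [33. 34. 38.]
wrist [535. 308.] 426 rect mm [649.7 -46.4] [36.   6.2] 88.5 z 0.0845 rgb [91. 91. 94.]
wrist [621. 325.] 640 rect mm [665.1  52.1] [67.9 22.5] 58.8 z 0.0793 rgb [37. 57. 77.]
wrist [323. 199.] 10437 rect mm [ 540.3 -277. ] [91.4 62.5] 5.6 z 0.1524 rgb [28. 29. 32.]
wrist [120. 393.] 394 rect mm [ 727.4 -434.9] [22.3 20.7] 70.7 z 0.1478 rgb [121. 128. 139.]
```

View pics/s3.png

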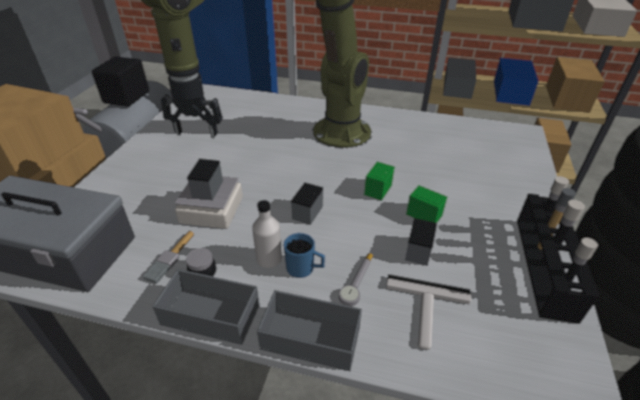

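The full tub stands centred on the pan (scene px 207,180), within about 2 mm of its middle. The pan has sunk about 12 mm, tubs A (307,203) and C (421,241) are in their places, and the gripper is clear.

```bash
python3 -c "
from rig import env
print(env.hand_in())"
```

```text
the job is handed in; nothing more can be done
None
```

I handed the job in with the full tub, tub_b by my labelling (about 560 g by feel), upright in the middle of the sunken pan, tub_a (felt empty) back in its place, tub_c never touched, and nothing else moved; the hand-in returned no verdict.

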